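# Clamp the mortar cube in the quick-clamp jig

### The job

Clamp the mortar cube that sits in the steel jig: with the outside of a finger, push the upright tab on the clamp strap so that the strap swings round over the cube as far as it goes, then press the cam lever fully down with the fingertips and draw clear. Only push: do not pinch the tab, do not press on the cube or lift it out of its nest, and leave the spare cubes, the stopwatch and the nearest tin where they are.

Things in the scene. Friction and masses are not known exactly. Their poses are not given: they have to be found in the camera images.
- jig: Quick-clamp jig, a dark steel base plate 105 x 190 x 10 mm fixed to the worktop. Origin: centre of the plate's underside. Its z is up; its y axis runs along the plate from the cube's nest (centre at y = -40 mm) to the pivot post of the strap (axis at y = +40 mm). Its -x side faces roughly to the robot.
- nest (a point): Centre of the floor of the square nest (low rims 12 mm high) in which the cube sits, on the plate's top, 10 mm above the worktop; axes as the jig's.
- pivot (a point): Point on the strap's vertical turning axis, at the top of the post, 66 mm above the worktop; axes as the jig's.
- strap (a joint): Turn of the clamp strap about the post's vertical axis, rad, stops at 0 and 1.9. 0: straight over the cube, pointing along the jig's -y; growing: turned clockwise seen from above (at 1.57 it points along the jig's -x, to the robot). It starts at 1.0 to 1.7, is stiff (0.12 N m) and stays where it is left.
- bar: The strap: steel bar 30 mm wide, 12 mm thick, reaching 130 mm from the turning axis; underside 66 mm, top 78 mm above the worktop (7 mm lower when clamped). A round pad under it, 80 mm from the axis, clears the cube by 4 mm while the lever is up, so it swings over freely. Origin: on the turning axis at worktop level; axes as tab_mid's.
- tab_mid (a point): Middle of the upright push tab, 105 mm from the turning axis: a steel plate 24 mm along the strap, 10 mm thick, from 78 to 106 mm above the worktop (point at 91 mm). Its y axis points along the strap to the turning axis; its -x axis points out of the tab's back, the face to push to bring the strap over the cube; +x is the way the tab then moves.
- tab_back: The rear 5 mm plate of the tab (the one to push on). Its origin lies on the strap's turning axis at worktop level, not on the plate.
- tab_front: The front 5 mm plate of the tab. Its origin lies on the strap's turning axis at worktop level, not on the plate.
- lever (a joint): Cam lever, rad: 0 up (it starts at 0 to 0.1), 0.87 fully down against its stop; it stays where it is left. It turns with the strap about a level axle above the post and points away from the cube, opposite to the strap: 58 degrees above level at 0, 8 degrees at 0.87. About 6 N straight down on the handle, 40 mm out from the axle, presses it down.
- lever_axle (a point): Middle of the lever's axle, on the strap's turning axis, 96 mm above the worktop. Its axes turn with the strap: its +y axis is the level direction in which the lever points.
- lever_tip (a point): Outer end of the lever on its centre line, 88 mm from the axle; the last 54 mm are a black handle 22 mm wide, 13 mm thick.
- pad: Sprung rubber pad under the strap, 24 mm across; the lever drives the strap 7 mm down so that the pad bears on the cube with about 9 N. Its origin lies on the strap's turning axis, not in the pad.
- cube: Grey mortar cube, 40 mm, in the jig's nest with 1.5 mm play; its top is 50 mm above the worktop. Origin: centre of its underside.
- spare_cube_a: Spare grey mortar cube, 40 mm, on the worktop beyond the nest end of the jig. Origin: centre of its underside.
- spare_cube_b: Spare grey mortar cube, 40 mm, on the worktop on the robot's side of the jig. Origin: centre of its underside.
- stopwatch: Dark stopwatch, 71 x 60 x 19 mm, on the worktop on the robot's side of the jig. Origin: centre of its underside.
- tin: Round sample tin, 70 mm across, 30 mm high, on the worktop left of the jig, the tin nearest to the front edge. Origin: centre of its underside.
There are look-alikes about, which are no part of the job. Leave any green look-alike of the cube alone.

How it is judged:
By the outcome, as a careful person would: the job done as asked, in the order asked, and still so for the second after the job is handed in, with the robot touching nothing.
It also fails if it takes over 48 s, if anything falls off the work surface, if the arm or the gripper's body presses on something with over 40 N, if the wrist force passes 120 N, or if a joint passes its speed limit or range.

### The arm

A 6-joint arm with a two-finger parallel gripper is mounted at the origin on a cart in front of the work surface, level with it; the furniture and walls round the work are solid. World frame = base frame: x ahead of the robot, y to its left, z up, the work surface at z = 0. Lengths are in mm, angles in rad, forces in N, time in s.
With the tool pointing down it reaches from about 300 to 875 mm from the base axis. Payload 6.4 kg.
Tool frame: the origin (TCP) lies at the centre of the arm's flange, where the gripper is bolted on; the fingertips stand 173 mm ahead of it and the grasp point (between the pads) lies 155 mm ahead of it; z points along the fingers, x is the direction in which the jaws open and shut, and the axes are right-handed (so a half turn about z gives the same grasp; the last joint's range is limited). The gripper opens to 85 mm and grips with 20 to 120 N. Pads are 22 mm wide; open, the fingers measure 114 mm over their backs; the gripper's body (76 mm by 85 mm) begins 54 mm behind the grasp point. The pads swing forward as they close: fully open they stand 13 mm farther back than shut.
Start: joints at [0.975, 0.181, 1.607, -0, 1.354, -0.206], TCP at [218.493, 531.887, 404.688] pointing down, gripper open.
Joint ranges: [-2.99, 2.99], [-0.89, 2.07], [0.3, 2.58], [-1.14, 4.28], [0, 2.63], [-3.12, 3.12]. Speed limits (rad/s): [2.57, 2.57, 3.01, 3.14, 3.14, 3.14].

### API

Orientations are given as a unit quaternion [w, x, y, z].
In Python, from station import manip gives the robot as it stands. The module is installed in compiled form; this text tells all that it offers.
- The arm moves only by the tool step_arm, never from a script. Its argument "commands" is a list of rows, each an object with "claw": the finger opening in mm, from 0 to 85.4; "slide": the shift along the world's x, y, z in mm, a list of three; "turn": the turn, a rotation vector about the world's x, y, z in rad, a list of three. In form: [{"claw": claw, "slide": [x, y, z], "turn": [rx, ry, rz]}, ...]. A call has exactly 10 rows; each row is the pose to reach, as a shift and turn from the pose measured when the call began; what a row does not reach only later rows make up. A row lasts 1/12 s, in which the tool goes at most 41.7 mm and 7.16 degrees, less where a joint would pass 70% of its speed; a pose out of reach is approached as far as the arm can. A call with a gripper value outside its range is refused whole. The fingers move at their own pace and stop on an object; the grip force is fixed at half the most. Time passes only in rows, so rows that repeat a pose let the fingers close, or fill a call up. It gives the time, the measured TCP pose, the force and the opening at its end, in the units of the state.
- manip.observe(): the state, without advancing time (a new reading comes with each control period).
- manip.camera(name): name is "scene" or "top"; returns a dict with "color" (400x640x3 uint8, blue, green, red), "z_map" (400x640 float32, mm along the optical axis (not along the pixel's ray), 0 where there is no reading), "K" (3x3 intrinsics, pixels), "rvec" (rotation vector, rad) and "tvec" (3), from world to camera coordinates, as OpenCV has them. Camera axes: x right, y down, z forward; pixel columns grow to the right and rows downward; lengths in mm; the calibration is good to about 2 mm. A picture is of the moment at which its call begins.
- manip.sign_off(): hands the job in, once; it reports no verdict.
The state is a dict: "time": time; "joint_positions": joint angles; "qvel": joint speeds; "tau": joint torques, N m; "position": TCP position; "ee_rot": TCP orientation; "wrist_force": force on the tool from outside, world axes, zero at the start; "wrist_torque": the same for the moment, N m; "opening": finger opening in mm.
Only numpy, scipy, OpenCV 4.12 (cv2) and the standard library are available. Lean on these libraries where they do the work, as an engineer would, in place of code of your own. Each camera call takes 0.05 s, during which the arm holds its last target.

## Working session

There is one attempt and no reset: what is moved stays moved. The work goes in short steps, Python scripts to look and compute and a tool call to move; the robot and the scene stay as the last step left them, time stands still between calls to the robot, and variables do not carry over. Pictures are saved under pics/ and viewed, and the job is handed in when it is done.

Besides the shell and the picture viewer there is one more tool, called after "Request:" as a command line: name --argument value ..., lists and objects as JSON in quotes. step_arm: Moves the arm, as the interface text tells. Its arguments: {"type":"object","properties":{"commands":{"type":"array"}},"required":["commands"]}

```bash
mkdir -p pics
cat > h.py <<'E'
import numpy as np,cv2,pickle
from station import manip
def snap(n,tag):
    c=manip.camera(n); cv2.imwrite(f'pics/{tag}.png',c['color']); pickle.dump(c,open(f'{tag}.pkl','wb')); return c
def cloud(c):
    K=c['K'];R=cv2.Rodrigues(np.array(c['rvec'],float))[0];t=np.array(c['tvec'],float).ravel()
    z=c['z_map'].astype(float);v,u=np.mgrid[:z.shape[0],:z.shape[1]]
    p=np.stack([(u-K[0,2])/K[0,0]*z,(v-K[1,2])/K[1,1]*z,z],-1)
    w=(p-t)@R; w[z==0]=np.nan; return w
def proj(c,P):
    return cv2.projectPoints(np.array(P,float).reshape(-1,3),np.array(c['rvec'],float),np.array(c['tvec'],float),np.array(c['K'],float),None)[0].reshape(-1,2)
E
python3 - <<'E'
from h import *
for n in('scene','top'):
    c=snap(n,n+'0'); R=cv2.Rodrigues(np.array(c['rvec'],float))[0]; print(n,-R.T@np.array(c['tvec']).ravel())
print(manip.observe())
E
```

```text
scene [1093.04334053  814.35792946  625.58941057]
top [ 428.82122137   99.32035789 1017.18838744]
{'time': 0.1, 'joint_positions': array([ 9.74706568e-01,  1.81511847e-01,  1.60790843e+00,  2.91616167e-06,
        1.35379046e+00, -2.06297920e-01]), 'qvel': array([-3.95113214e-04, -3.68616842e-03, -1.77534897e-03,  4.68042096e-04,
        9.07798919e-04, -7.64129911e-05]), 'tau': array([ 8.28324937e-04, -4.45876336e+01, -3.52242100e+01, -1.63128302e-04,
        4.06575302e-03, -4.77865854e-07]), 'position': array([218.35235375, 531.68740579, 403.84845091]), 'ee_rot': array([ 3.01925485e-04,  8.30661049e-01,  5.56777844e-01, -7.50591320e-04]), 'wrist_force': array([ 0.53608309,  0.06280223, -0.07254202]), 'wrist_torque': array([-0.00014941,  0.04099547, -0.01708709]), 'opening': 85.37612245674754}
```

View pics/scene0.png

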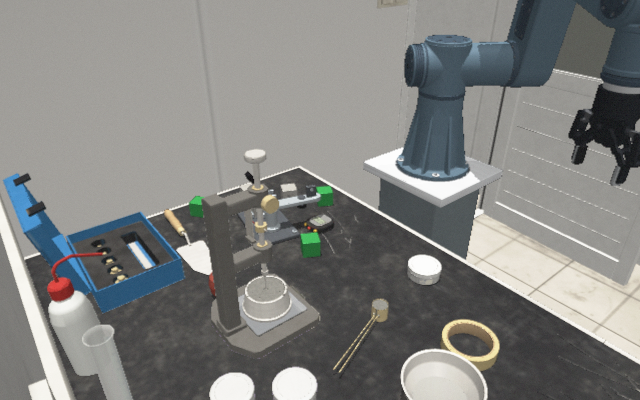

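View pics/top0.png

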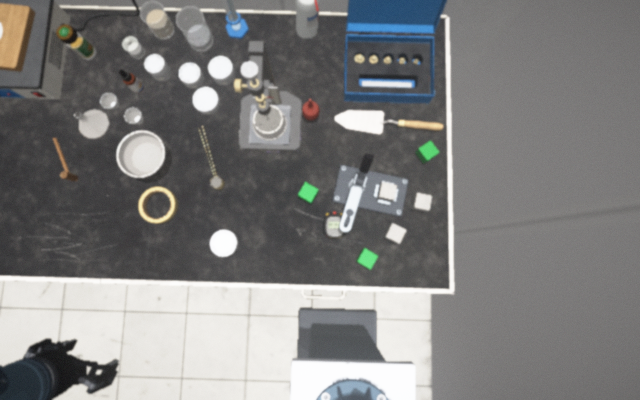

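Run:
```python
from h import *
c=pickle.load(open('top0.pkl','rb'));w=cloud(c)
im=c['color'][140:280,290:450];cv2.imwrite('pics/topc.png',cv2.resize(im,None,fx=5,fy=4.2,interpolation=cv2.INTER_CUBIC)[:600])
im=cv2.resize(c['color'][145:265,295:445],None,fx=5,fy=5,interpolation=cv2.INTER_CUBIC);cv2.imwrite('pics/topc.png',im)
d=pickle.load(open('scene0.pkl','rb'))
cv2.imwrite('pics/scenec.png',cv2.resize(d['color'][140:270,180:350],None,fx=4.5,fy=4.5,interpolation=cv2.INTER_CUBIC))
for n,(u,v) in dict(jig=(345,195),cube=(388,190),bar=(352,212),tip=(346,228),lever=(366,160),lev2=(361,172),spA=(423,201),spB=(396,232),watch=(334,226),tin=(223,243),g1=(308,191),g2=(368,258),g3=(429,150),red=(310,110)).items(): print(n,w[v,u].round(0))
```

```text
jig [581.  30.  12.]
cube [592. -79.  49.]
bar [529.  16.  78.]
tip [489.  30.  78.]
lever [642.  -7. 161.]
lev2 [621.   1. 127.]
spA [ 567. -171.   41.]
spB [ 484. -102.   38.]
watch [497.  58.  20.]
tin [443. 345.  30.]
g1 [585. 129.  42.]
g2 [416. -30.  42.]
g3 [ 703. -187.   44.]
red [799. 130.  57.]
```

View pics/topc.png

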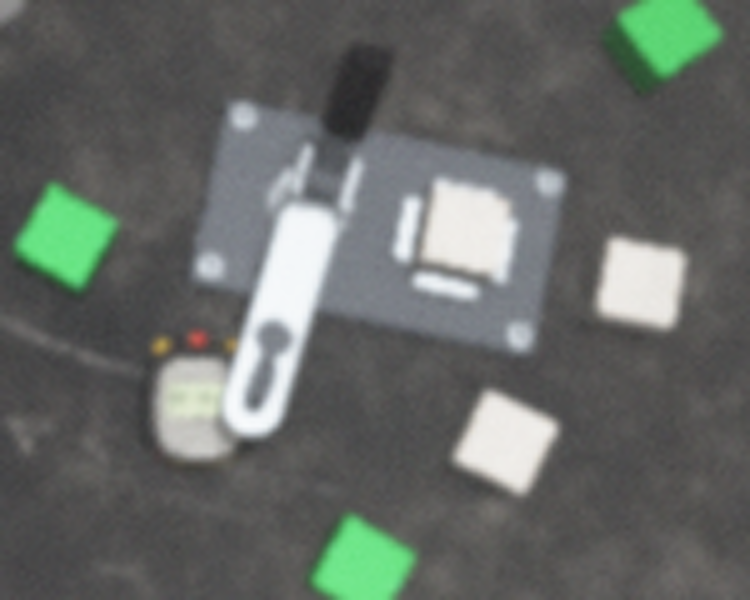

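View pics/scenec.png

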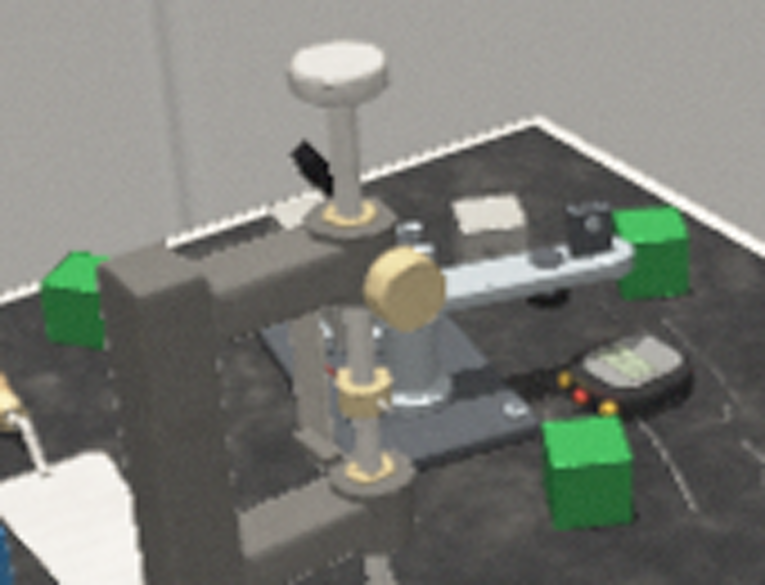

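```bash
cat >> h.py <<'E'
def ray(c,uv,z):
    K=np.array(c['K'],float);R=cv2.Rodrigues(np.array(c['rvec'],float))[0];t=np.array(c['tvec'],float).ravel()
    o=-R.T@t; d=R.T@np.linalg.inv(K)@np.array([uv[0],uv[1],1.]); return o+d*(z-o[2])/d[2]
E
python3 - <<'E'
from h import *
c=pickle.load(open('top0.pkl','rb'));w=cloud(c)
P=[ray(c,(295+a/5,145+b/5),10) for a,b in [(230,100),(568,168),(532,354),(190,282)]]
P=np.array(P);print(P.round(1),[np.linalg.norm(P[i]-P[i-1]).round(1) for i in range(4)])
ctr=P.mean(0);y=(P[0]+P[3]-P[1]-P[2]);y/=np.linalg.norm(y);x=np.array([y[1],-y[0],0])
print('ctr',ctr,'y',y,'x',x,'yaw y',np.degrees(np.arctan2(y[1],y[0])))
print('pivot',ctr+40*y,'nest',ctr-40*y)
reg=np.zeros(w.shape[:2],bool);reg[145:265,295:445]=1
def blob(lo,hi,box):
    m=np.zeros_like(reg);m[box[1]:box[3],box[0]:box[2]]=1
    m&=(w[...,2]>lo)&(w[...,2]<hi);return w[m]
b=blob(72,84,(330,180,368,240));print(len(b));m=b[:,:2].mean(0);u,s,vt=np.linalg.svd(b[:,:2]-m);print('bar mean',m,'dir',vt[0],np.ptp((b[:,:2]-m)@vt.T,axis=0))
pr=(b[:,:2]-m)@vt[0];print(m+vt[0]*pr.min(),m+vt[0]*pr.max())
b=blob(90,112,(330,205,368,240));print('tab',len(b),b.mean(0),b.round(0)[:12])
b=blob(110,200,(340,140,380,200));print('lever',len(b),b.round(0)[::12])
for n,bx in dict(spA=(410,190,436,213),spB=(382,218,410,246),cube=(375,178,400,203)).items():
    b=blob(34,56,bx);print(n,(b.min(0)+b.max(0))/2,len(b))
E
```

```text
[[ 663.7   42.4   10. ]
 [ 631.4 -141.3   10. ]
 [ 529.7 -121.8   10. ]
 [ 563.2   61.7   10. ]] [np.float64(102.4), np.float64(186.5), np.float64(103.5), np.float64(186.6)]
ctr [597.02741543 -39.75696916  10.        ] y [0.17645953 0.9843079  0.        ] x [ 0.9843079  -0.17645953  0.        ] yaw y 79.83639501017555
pivot [ 6.04085797e+02 -3.84653323e-01  1.00000000e+01] nest [589.96903419 -79.12928499  10.        ]
513
bar mean [543.42482728  19.5569617 ] dir [-0.96086278  0.27702478] [129.30286593  30.08172065]
[605.44845744   1.67503019] [481.20614685  37.49512784]
tab 47 [504.25349924  30.69322817 104.00304133] [[516.  31. 108.]
 [516.  28. 106.]
 [513.  33. 105.]
 [513.  31. 106.]
 [514.  28. 104.]
 [513.  26. 107.]
 [514.  23. 104.]
 [511.  33. 106.]
 [511.  31. 105.]
 [511.  28. 105.]
 [511.  26. 107.]
 [509.  35. 101.]]
lever 224 [[657.  -3. 168.]
 [652.  -8. 169.]
 [649. -15. 170.]
 [646. -16. 174.]
 [645. -19. 169.]
 [643.  -2. 158.]
 [640.  -5. 159.]
 [638. -10. 157.]
 [637. -12. 154.]
 [634. -17. 155.]
 [633.   2. 139.]
 [629.  -2. 143.]
 [628.  -5. 140.]
 [626. -10. 139.]
 [625. -15. 134.]
 [621.  -4. 128.]
 [617.   5. 119.]
 [614.   6. 111.]
 [611.  -5. 117.]]
spA [ 566.29420792 -170.12292313   39.7452331 ] 242
spB [481.88692592 -99.17547086  39.8557744 ] 248
cube [590.9284512  -77.14591761  44.66838953] 261
```

Request:
step_arm --commands '[{"claw":0,"slide":[10,-16,0],"turn":[0,0,-0.105]},{"claw":0,"slide":[20,-31,0],"turn":[0,0,-0.21]},{"claw":0,"slide":[30,-47,0],"turn":[0,0,-0.315]},{"claw":0,"slide":[40,-62,0],"turn":[0,0,-0.42]},{"claw":0,"slide":[50,-78,0],"turn":[0,0,-0.525]},{"claw":0,"slide":[60,-93,0],"turn":[0,0,-0.63]},{"claw":0,"slide":[70,-109,0],"turn":[0,0,-0.735]},{"claw":0,"slide":[80,-124,0],"turn":[0,0,-0.84]},{"claw":0,"slide":[90,-140,0],"turn":[0,0,-0.945]},{"claw":0,"slide":[100,-155,0],"turn":[0,0,-1.05]}]'

```text
time: 0.93
position: [318.6, 375.7, 403.5]
ee_rot: [0.0, 0.998, 0.063, -0.001]
wrist_force: [1.1, 0.2, -0.1]
opening: -0.0
```

Request:
step_arm --commands '[{"claw":0,"slide":[10,-16,0],"turn":[0,0,-0.105]},{"claw":0,"slide":[20,-31,0],"turn":[0,0,-0.21]},{"claw":0,"slide":[30,-47,0],"turn":[0,0,-0.315]},{"claw":0,"slide":[40,-62,0],"turn":[0,0,-0.42]},{"claw":0,"slide":[50,-78,0],"turn":[0,0,-0.525]},{"claw":0,"slide":[60,-93,0],"turn":[0,0,-0.63]},{"claw":0,"slide":[70,-109,0],"turn":[0,0,-0.735]},{"claw":0,"slide":[80,-124,0],"turn":[0,0,-0.84]},{"claw":0,"slide":[90,-140,0],"turn":[0,0,-0.945]},{"claw":0,"slide":[100,-155,0],"turn":[0,0,-1.05]}]'

```text
time: 1.77
position: [418.8, 219.8, 403.1]
ee_rot: [-0.0, 0.894, -0.448, -0.001]
wrist_force: [0.1, -0.5, -0.5]
opening: -0.1
```

```bash
cat >> h.py <<'E'
from scipy.spatial.transform import Rotation as Ro
def st():
    s=manip.observe();q=s['ee_rot'];R=Ro.from_quat([q[1],q[2],q[3],q[0]]).as_matrix()
    print('t',round(s['time'],2),'pos',s['position'].round(1),'yaw',np.degrees(np.arctan2(R[1,0],R[0,0])).round(1),'z',R[:,2].round(3),'F',s['wrist_force'].round(1),'open',round(s['opening'],1),'q',s['joint_positions'].round(2)); return s
E
python3 - <<'E'
from h import *
st()
c=pickle.load(open('top0.pkl','rb'));w=cloud(c)
d=pickle.load(open('scene0.pkl','rb'));w2=cloud(d)
for W in(w,w2):
    m=(W[...,2]>130)&(W[...,0]>520)&(W[...,0]<820)&(abs(W[...,1])<250)
    b=W[m];
    for i in range(520,820,30):
        s=b[(b[:,0]>=i)&(b[:,0]<i+30)]
        if len(s):print(i,len(s),s.min(0).round(),s.max(0).round())
E
```

```text
t 1.77 pos [418.8 219.8 403.1] yaw -53.3 z [-0.002  0.002 -1.   ] F [ 0.1 -0.5 -0.5] open -0.1 q [ 0.23 -0.05  1.86  0.    1.34  1.16]
610 98 [620. -19. 131.] [639.   6. 163.]
640 76 [640. -22. 151.] [658.   2. 174.]
730 226 [752. 226. 136.] [760. 250. 340.]
760 712 [760. 195. 136.] [790. 250. 341.]
790 132 [790. 225. 156.] [820. 248. 275.]
640 71 [644. -20. 143.] [660.   3. 170.]
730 38 [755. 230. 136.] [760. 249. 338.]
760 1066 [760. 195. 159.] [790. 250. 339.]
790 270 [791. 225. 159.] [820. 250. 274.]
```

Request:
step_arm --commands '[{"claw":0,"slide":[10,-14,0],"turn":[0,0,-0.1]},{"claw":0,"slide":[22,-32,0],"turn":[0,0,-0.2]},{"claw":0,"slide":[34,-52,0],"turn":[0,0,-0.3]},{"claw":0,"slide":[46,-72,0],"turn":[0,0,-0.4]},{"claw":0,"slide":[58,-92,0],"turn":[0,0,-0.5]},{"claw":0,"slide":[70,-112,-10],"turn":[0,0,-0.6]},{"claw":0,"slide":[82,-130,-25],"turn":[0,0,-0.7]},{"claw":0,"slide":[92,-145,-40],"turn":[0,0,-0.8]},{"claw":0,"slide":[96,-149,-60],"turn":[0,0,-0.9]},{"claw":0,"slide":[96,-149,-80],"turn":[0,0,-0.92]}]'

```text
time: 2.6
position: [515.7, 69.3, 322.4]
ee_rot: [0.001, -0.599, 0.801, 0.001]
wrist_force: [0.5, -0.8, -0.5]
opening: 0.2
```

Run:
```python
from h import *
st()
c=snap('scene','scene1');d=snap('top','top1')
cv2.imwrite('pics/s1c.png',cv2.resize(c['color'][60:270,200:400],None,fx=2.8,fy=2.8,interpolation=cv2.INTER_CUBIC))
cv2.imwrite('pics/t1c.png',cv2.resize(d['color'][130:270,270:430],None,fx=4,fy=4,interpolation=cv2.INTER_CUBIC))
```

```text
t 2.6 pos [515.7  69.3 322.4] yaw -106.4 z [ 0.001  0.002 -1.   ] F [ 0.5 -0.8 -0.5] open 0.2 q [-0.1   0.15  1.82  0.    1.17  1.76]
```

View pics/s1c.png

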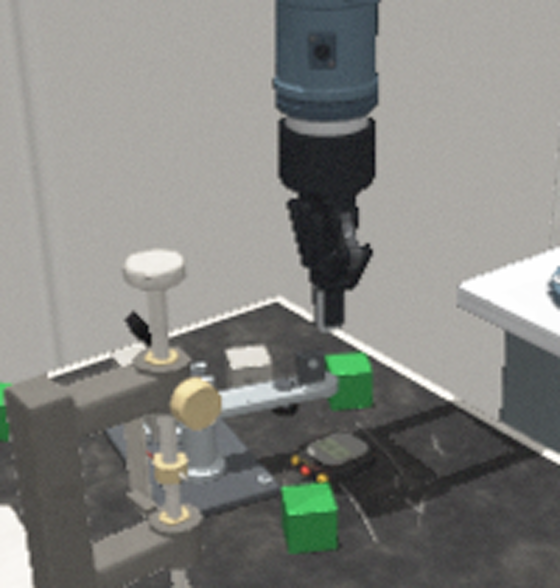

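View pics/t1c.png

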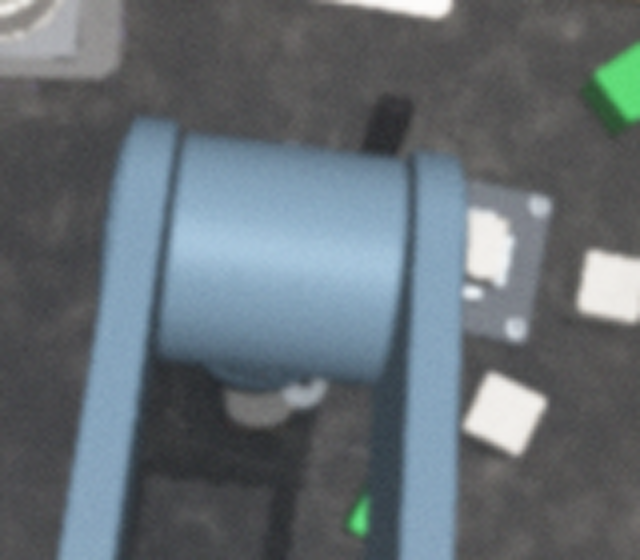

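Run:
```python
from h import *
c=pickle.load(open('scene1.pkl','rb'));w=cloud(c)
t=np.array([-np.sin(np.radians(163.9)),np.cos(np.radians(163.9))]);u=np.array([t[1],-t[0]])
m=(w[...,2]>120)&(np.hypot(w[...,0]-515.7,w[...,1]-69.3)<70)
b=w[m];r=b[:,:2]-[515.7,69.3]
for z in range(130,230,8):
    k=(b[:,2]>=z)&(b[:,2]<z+8)
    if k.sum():print(z,k.sum(),'along push',(r[k]@t).min().round(1),(r[k]@t).max().round(1),'rad',(r[k]@u).min().round(1),(r[k]@u).max().round(1))
print('proj tip',proj(c,[515.7,69.3,149.4]))
# tab refine from scene0
for f in('scene0','scene1'):
    c=pickle.load(open(f+'.pkl','rb'));w=cloud(c)
    m=(w[...,2]>85)&(w[...,2]<112)&(np.hypot(w[...,0]-504,w[...,1]-30)<28);b=w[m];r=b[:,:2]-[605,.5]
    print(f,len(b),b.mean(0).round(1),'rad',np.percentile(r@-u,[2,50,98]).round(1),'tan',np.percentile(r@t,[2,50,98]).round(1), b[:,2].max())
```

```text
146 16 along push -10.5 3.7 rad -11.8 7.0
154 34 along push -15.6 2.4 rad -14.0 10.6
162 32 along push -16.3 6.7 rad -12.9 10.3
170 40 along push -16.8 7.3 rad -13.4 10.1
178 33 along push -16.9 6.9 rad -13.4 8.8
186 17 along push -26.0 9.7 rad -14.7 3.8
194 57 along push -34.3 29.1 rad -15.0 9.2
202 51 along push -42.9 43.0 rad -14.4 9.0
210 64 along push -50.5 43.5 rad -18.4 10.0
218 75 along push -56.4 52.8 rad -19.4 8.5
226 83 along push -62.2 53.7 rad -19.6 9.8
proj tip [[317.03506008 176.05237445]]
scene0 88 [508.4  33.5  96.6] rad [-113.3 -102.2  -90.6] tan [-9.4 -5.2  2.7] 106.63721067178788
scene1 88 [508.6  33.7  96.8] rad [-113.3 -102.3  -90.2] tan [-8.5 -5.7  1.2] 106.9592331007186
```

Request:
step_arm --commands '[{"claw":0,"slide":[0,0,-8],"turn":[0,0,0]},{"claw":0,"slide":[0,0,-16],"turn":[0,0,0]},{"claw":0,"slide":[0,0,-24],"turn":[0,0,0]},{"claw":0,"slide":[0,0,-32],"turn":[0,0,0]},{"claw":0,"slide":[0,0,-40],"turn":[0,0,0]},{"claw":0,"slide":[0,0,-48],"turn":[0,0,0]},{"claw":0,"slide":[0,0,-56],"turn":[0,0,0]},{"claw":0,"slide":[0,0,-62],"turn":[0,0,0]},{"claw":0,"slide":[0,0,-62],"turn":[0,0,0]},{"claw":0,"slide":[0,0,-62],"turn":[0,0,0]}]'

```text
time: 3.53
position: [513.2, 70.5, 256.9]
ee_rot: [-0.002, -0.602, 0.799, 0.004]
wrist_force: [0.4, 0.2, -0.4]
opening: -0.4
```

```bash
cat > path.py <<'E'
from h import *
import sys
P=np.array([605,.5]);
def tgt(phi,off):
    a=np.radians(phi);u=np.array([np.cos(a),np.sin(a)]);t=np.array([-u[1],u[0]]);return P+105*u-off*t
def plan(phis,offs,z=260):
    s=st();q=s['ee_rot'];R=Ro.from_quat([q[1],q[2],q[3],q[0]]).as_matrix();yaw=np.degrees(np.arctan2(R[1,0],R[0,0]))
    for f,o in zip(phis,offs):
        p=tgt(f,o)-s['position'][:2];dy=(f-270-yaw+180)%360-180
        print(p.round(0),round(z-s['position'][2]),np.radians(dy).round(3))
E
python3 - <<'E'
from path import *
plan([163.9]*4+[166,168.5,171,174,177,180],[36,31,26,22]+[20]*6)
E
```

```text
t 3.53 pos [513.2  70.5 256.9] yaw -106.0 z [-0.009  0.003 -1.   ] F [ 0.4  0.2 -0.4] open -0.4 q [-0.09  0.25  1.86  0.    1.04  1.76]
[ 1. -6.] 3 -0.001
[ -0. -11.] 3 -0.001
[ -2. -16.] 3 -0.001
[ -3. -20.] 3 -0.001
[ -5. -25.] 3 0.035
[ -7. -29.] 3 0.079
[ -9. -34.] 3 0.123
[-11. -39.] 3 0.175
[-12. -44.] 3 0.227
[-13. -50.] 3 0.28
```

Request:
step_arm --commands '[{"claw":0,"slide":[1,-6,3],"turn":[0,0,0]},{"claw":0,"slide":[0,-11,3],"turn":[0,0,0]},{"claw":0,"slide":[-2,-16,3],"turn":[0,0,0]},{"claw":0,"slide":[-3,-20,3],"turn":[0,0,0]},{"claw":0,"slide":[-5,-25,3],"turn":[0,0,0.035]},{"claw":0,"slide":[-7,-29,3],"turn":[0,0,0.08]},{"claw":0,"slide":[-9,-34,3],"turn":[0,0,0.12]},{"claw":0,"slide":[-11,-39,3],"turn":[0,0,0.175]},{"claw":0,"slide":[-12,-44,3],"turn":[0,0,0.225]},{"claw":0,"slide":[-13,-50,3],"turn":[0,0,0.28]}]'

```text
time: 4.37
position: [499.9, 20.1, 260.2]
ee_rot: [0.003, 0.708, -0.706, -0.004]
wrist_force: [-0.9, 1.8, 1.1]
opening: 0.2
```

Run:
```python
from path import *
plan(180+2.8*np.arange(1,11),[20]*10)
c=snap('scene','scene2')
cv2.imwrite('pics/s2c.png',cv2.resize(c['color'][80:270,200:400],None,fx=3,fy=3,interpolation=cv2.INTER_CUBIC))
```

```text
t 4.37 pos [499.9  20.1 260.2] yaw -89.9 z [-0.009  0.001 -1.   ] F [-0.9  1.8  1.1] open 0.2 q [-0.2   0.21  1.9  -0.    1.04  1.37]
[-1. -5.] 0 0.046
[ -1. -10.] 0 0.095
[ -2. -15.] 0 0.144
[ -2. -20.] 0 0.193
[ -2. -26.] 0 0.242
[ -1. -31.] 0 0.291
[ -1. -36.] 0 0.34
[  0. -41.] 0 0.388
[  2. -46.] 0 0.437
[  3. -51.] 0 0.486
```

View pics/s2c.png

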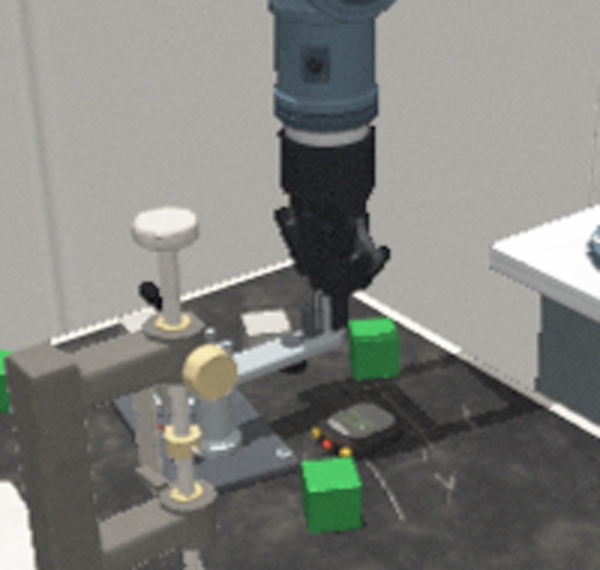

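The finger (crop 325,310) is against the tab's back and the strap has begun to swing; force is about 2 N as expected. Continuing.

Request:
step_arm --commands '[{"claw":0,"slide":[-1,-5,0],"turn":[0,0,0.046]},{"claw":0,"slide":[-1,-10,0],"turn":[0,0,0.095]},{"claw":0,"slide":[-2,-15,0],"turn":[0,0,0.144]},{"claw":0,"slide":[-2,-20,0],"turn":[0,0,0.193]},{"claw":0,"slide":[-2,-26,0],"turn":[0,0,0.242]},{"claw":0,"slide":[-1,-31,0],"turn":[0,0,0.291]},{"claw":0,"slide":[-1,-36,0],"turn":[0,0,0.34]},{"claw":0,"slide":[0,-41,0],"turn":[0,0,0.388]},{"claw":0,"slide":[2,-46,0],"turn":[0,0,0.437]},{"claw":0,"slide":[3,-51,0],"turn":[0,0,0.486]}]'

```text
time: 5.25
position: [502.8, -32.0, 260.2]
ee_rot: [0.004, 0.858, -0.513, -0.003]
wrist_force: [0.5, 1.4, -0.1]
opening: 0.0
```

Run:
```python
from path import *
plan(208+2.8*np.arange(1,11),[20]*10)
```

```text
t 5.25 pos [502.8 -32.  260.2] yaw -61.8 z [-0.009 -0.003 -1.   ] F [ 0.5  1.4 -0.1] open 0.0 q [-0.3   0.21  1.89 -0.01  1.04  0.78]
[ 2. -4.] 0 0.045
[ 4. -9.] 0 0.094
[  6. -14.] 0 0.143
[  8. -18.] 0 0.192
[ 11. -23.] 0 0.241
[ 14. -27.] 0 0.29
[ 17. -32.] 0 0.338
[ 20. -36.] 0 0.387
[ 23. -40.] 0 0.436
[ 27. -43.] 0 0.485
```

Request:
step_arm --commands '[{"claw":0,"slide":[2,-4,0],"turn":[0,0,0.045]},{"claw":0,"slide":[4,-9,0],"turn":[0,0,0.094]},{"claw":0,"slide":[6,-14,0],"turn":[0,0,0.143]},{"claw":0,"slide":[8,-18,0],"turn":[0,0,0.192]},{"claw":0,"slide":[11,-23,0],"turn":[0,0,0.241]},{"claw":0,"slide":[14,-27,0],"turn":[0,0,0.29]},{"claw":0,"slide":[17,-32,0],"turn":[0,0,0.338]},{"claw":0,"slide":[20,-36,0],"turn":[0,0,0.387]},{"claw":0,"slide":[23,-40,0],"turn":[0,0,0.436]},{"claw":0,"slide":[27,-43,0],"turn":[0,0,0.485]}]'

```text
time: 6.08
position: [529.5, -75.4, 260.1]
ee_rot: [0.004, 0.956, -0.292, -0.002]
wrist_force: [-1.5, -0.1, -0.2]
opening: 0.3
```

Run:
```python
from path import *
plan(236+np.array([2.5,5,7.5,10,12.5,15,17,19,20.5,21.5]),[20]*10)
```

```text
t 6.08 pos [529.5 -75.4 260.1] yaw -34.0 z [-0.007 -0.007 -1.   ] F [-1.5 -0.1 -0.2] open 0.3 q [-0.36  0.27  1.82 -0.01  1.06  0.24]
[ 4. -3.] 0 0.043
[ 7. -6.] 0 0.087
[11. -9.] 0 0.13
[ 15. -12.] 0 0.174
[ 18. -14.] 0 0.218
[ 22. -17.] 0 0.261
[ 26. -19.] 0 0.296
[ 29. -20.] 0 0.331
[ 32. -22.] 0 0.357
[ 33. -22.] 0 0.375
```

Request:
step_arm --commands '[{"claw":0,"slide":[4,-3,0],"turn":[0,0,0.043]},{"claw":0,"slide":[7,-6,0],"turn":[0,0,0.087]},{"claw":0,"slide":[11,-9,0],"turn":[0,0,0.13]},{"claw":0,"slide":[15,-12,0],"turn":[0,0,0.174]},{"claw":0,"slide":[18,-14,0],"turn":[0,0,0.218]},{"claw":0,"slide":[22,-17,0],"turn":[0,0,0.261]},{"claw":0,"slide":[26,-19,0],"turn":[0,0,0.296]},{"claw":0,"slide":[29,-20,0],"turn":[0,0,0.331]},{"claw":0,"slide":[32,-22,0],"turn":[0,0,0.357]},{"claw":0,"slide":[33,-22,0],"turn":[0,0,0.375]}]'

```text
time: 6.92
position: [562.4, -97.8, 260.0]
ee_rot: [0.005, 0.994, -0.109, -0.002]
wrist_force: [-1.8, -0.9, 0.3]
opening: 0.1
```

Run:
```python
from path import *
plan(257.5+np.arange(10)*.5,[20]*10)
```

```text
t 6.92 pos [562.4 -97.8 260. ] yaw -12.5 z [-0.004 -0.009 -1.   ] F [-1.8 -0.9  0.3] open 0.1 q [-0.38  0.34  1.72 -0.01  1.07 -0.15]
[0. 0.] 0 0.0
[ 1. -0.] 0 0.009
[ 2. -1.] 0 0.017
[ 3. -1.] 0 0.026
[ 4. -1.] 0 0.035
[ 5. -2.] 0 0.044
[ 6. -2.] 0 0.052
[ 6. -2.] 0 0.061
[ 7. -3.] 0 0.07
[ 8. -3.] 0 0.079
```

Request:
step_arm --commands '[{"claw":0,"slide":[0.5,0,0],"turn":[0,0,0.005]},{"claw":0,"slide":[1,0,0],"turn":[0,0,0.01]},{"claw":0,"slide":[1.5,-0.5,0],"turn":[0,0,0.015]},{"claw":0,"slide":[2,-0.5,0],"turn":[0,0,0.02]},{"claw":0,"slide":[2.5,-0.5,0],"turn":[0,0,0.025]},{"claw":0,"slide":[3,-1,0],"turn":[0,0,0.03]},{"claw":0,"slide":[3.5,-1,0],"turn":[0,0,0.035]},{"claw":0,"slide":[4,-1,0],"turn":[0,0,0.04]},{"claw":0,"slide":[4.5,-1,0],"turn":[0,0,0.045]},{"claw":0,"slide":[5,-1,0],"turn":[0,0,0.045]}]'

```text
time: 7.75
position: [567.5, -98.9, 260.0]
ee_rot: [0.005, 0.996, -0.086, -0.002]
wrist_force: [-1.0, -1.7, -0.9]
opening: 0.1
```

Run:
```python
from path import *
st()
```

```text
t 7.75 pos [567.5 -98.9 260. ] yaw -9.9 z [-0.004 -0.009 -1.   ] F [-1.  -1.7 -0.9] open 0.1 q [-0.38  0.35  1.71 -0.01  1.08 -0.2 ]
```

Not yet at the stop (force still ~1-2 N); carry on.

Request:
step_arm --commands '[{"claw":0,"slide":[0.5,0,0],"turn":[0,0,0]},{"claw":0,"slide":[1,0,0],"turn":[0,0,0]},{"claw":0,"slide":[1.5,0,0],"turn":[0,0,0]},{"claw":0,"slide":[2,0,0],"turn":[0,0,0]},{"claw":0,"slide":[2.3,0,0],"turn":[0,0,0]},{"claw":0,"slide":[2.6,0,0],"turn":[0,0,0]},{"claw":0,"slide":[3,0,0],"turn":[0,0,0]},{"claw":0,"slide":[3.3,0,0],"turn":[0,0,0]},{"claw":0,"slide":[3.6,0,0],"turn":[0,0,0]},{"claw":0,"slide":[4,0,0],"turn":[0,0,0]}]'

```text
time: 8.58
position: [569.9, -99.1, 259.8]
ee_rot: [0.005, 0.996, -0.086, -0.005]
wrist_force: [-14.6, -3.0, 8.7]
opening: -0.1
```

Run:
```python
from path import *
st()
c=snap('scene','scene3')
cv2.imwrite('pics/s3c.png',cv2.resize(c['color'][80:270,200:400],None,fx=3,fy=3,interpolation=cv2.INTER_CUBIC))
c=snap('top','top3')
cv2.imwrite('pics/t3c.png',cv2.resize(c['color'][130:270,290:450],None,fx=4,fy=4,interpolation=cv2.INTER_CUBIC))
```

```text
t 8.58 pos [569.9 -99.1 259.8] yaw -9.9 z [-0.01  -0.009 -1.   ] F [-14.6  -3.    8.7] open -0.1 q [-0.37  0.36  1.7  -0.01  1.09 -0.19]
```

View pics/s3c.png

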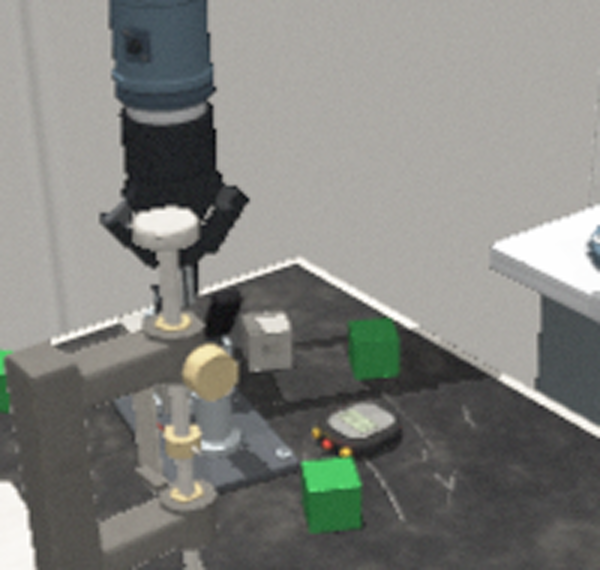

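View pics/t3c.png

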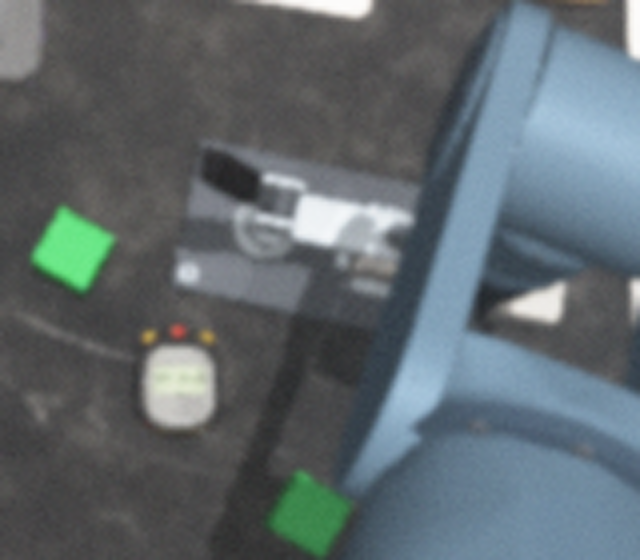

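Request:
step_arm --commands '[{"claw":0,"slide":[-4,0,0],"turn":[0,0,0]},{"claw":0,"slide":[-10,1,0],"turn":[0,0,0]},{"claw":0,"slide":[-18,3,0],"turn":[0,0,0]},{"claw":0,"slide":[-22,4,6],"turn":[0,0,0]},{"claw":0,"slide":[-22,4,22],"turn":[0,0,0]},{"claw":0,"slide":[-22,4,44],"turn":[0,0,0]},{"claw":0,"slide":[-22,4,70],"turn":[0,0,0]},{"claw":0,"slide":[-22,4,95],"turn":[0,0,0]},{"claw":0,"slide":[-22,4,115],"turn":[0,0,0]},{"claw":0,"slide":[-22,4,120],"turn":[0,0,0]}]'

```text
time: 9.52
position: [548.6, -95.1, 384.5]
ee_rot: [0.006, 0.996, -0.086, -0.001]
wrist_force: [0.4, -0.6, 0.9]
opening: 0.0
```

Run:
```python
from path import *
st()
c=snap('scene','scene4')
c=snap('top','top4');w=cloud(c)
cv2.imwrite('pics/t4c.png',cv2.resize(c['color'][130:270,290:450],None,fx=4,fy=4,interpolation=cv2.INTER_CUBIC))
for nm in('top4','scene4'):
    w=cloud(pickle.load(open(nm+'.pkl','rb')))
    b=w[(abs(w[...,0]-612)<50)&(w[...,1]>8)&(w[...,1]<75)&(w[...,2]>112)&(w[...,2]<185)]
    print(nm,len(b),b.mean(0),b.min(0),b.max(0))
    if len(b)>10:
        a=np.array([.176,.984]);r=b[:,:2]-[605,.5];
        print('lat',np.percentile(r@[.984,-.176],[2,50,98]),'along',np.percentile(r@a,[2,98]))
```

```text
t 9.52 pos [548.6 -95.1 384.5] yaw -9.9 z [-0.003 -0.012 -1.   ] F [ 0.4 -0.6  0.9] open 0.0 q [-0.38  0.16  1.67 -0.01  1.31 -0.21]
top4 166 [609.89797779  33.23500702 151.12093639] [599.14520677   8.4263101  112.0950349 ] [624.86820681  53.27094965 172.40636221]
lat [-10.09406346  -0.98555078   9.51067316] along [ 9.41612104 52.73849133]
scene4 165 [617.49325589  40.17293504 147.87216327] [604.8863413   14.95212913 112.52278869] [628.3989347  55.67766   170.9558352]
lat [-6.60410547  5.75224817 14.08373765] along [17.83330602 54.96673141]
```

View pics/t4c.png

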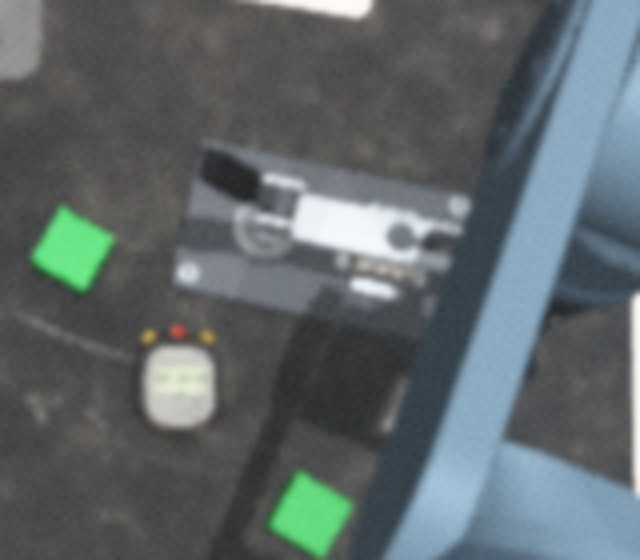

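Request:
step_arm --commands '[{"claw":0,"slide":[4,8,0],"turn":[0,0,0]},{"claw":0,"slide":[12,25,0],"turn":[0,0,0]},{"claw":0,"slide":[20,44,0],"turn":[0,0,0]},{"claw":0,"slide":[29,63,0],"turn":[0,0,0]},{"claw":0,"slide":[38,82,0],"turn":[0,0,0]},{"claw":0,"slide":[47,101,0],"turn":[0,0,0]},{"claw":0,"slide":[56,120,0],"turn":[0,0,0]},{"claw":0,"slide":[62,133,0],"turn":[0,0,0]},{"claw":0,"slide":[64,137,-5],"turn":[0,0,0]},{"claw":0,"slide":[64,137,-5],"turn":[0,0,0]}]'

```text
time: 10.45
position: [611.7, 43.2, 374.1]
ee_rot: [0.005, 0.996, -0.085, -0.005]
wrist_force: [-0.6, -0.0, -0.9]
opening: 0.0
```

Run:
```python
from path import *
st()
c=snap('scene','scene5')
cv2.imwrite('pics/s5c.png',cv2.resize(c['color'][80:270,200:400],None,fx=3,fy=3,interpolation=cv2.INTER_CUBIC))
```

```text
t 10.45 pos [611.7  43.2 374.1] yaw -9.8 z [-0.01 -0.01 -1.  ] F [-0.6 -0.  -0.9] open 0.0 q [-0.12  0.3   1.53 -0.01  1.32  0.05]
```

View pics/s5c.png

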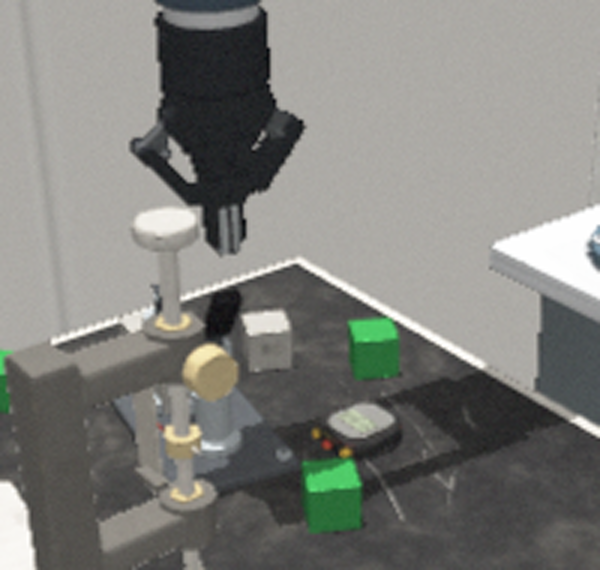

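Request:
step_arm --commands '[{"claw":0,"slide":[1,0,-8],"turn":[0,0,0]},{"claw":0,"slide":[2,0,-16],"turn":[0,0,0]},{"claw":0,"slide":[2,0,-24],"turn":[0,0,0]},{"claw":0,"slide":[2,0,-29],"turn":[0,0,0]},{"claw":0,"slide":[2,0,-33],"turn":[0,0,0]},{"claw":0,"slide":[2,1,-37],"turn":[0,0,0]},{"claw":0,"slide":[2,1,-41],"turn":[0,0,0]},{"claw":0,"slide":[2,2,-45],"turn":[0,0,0]},{"claw":0,"slide":[2,2,-49],"turn":[0,0,0]},{"claw":0,"slide":[2,3,-53],"turn":[0,0,0]}]'

```text
time: 11.33
position: [614.0, 45.4, 322.7]
ee_rot: [0.006, 0.996, -0.085, -0.003]
wrist_force: [1.2, -0.9, 2.1]
opening: 0.1
```

Run:
```python
from path import *
st()
c=snap('scene','scene6')
cv2.imwrite('pics/s6c.png',cv2.resize(c['color'][80:270,200:400],None,fx=3,fy=3,interpolation=cv2.INTER_CUBIC))
```

```text
t 11.33 pos [614.   45.4 322.7] yaw -9.8 z [-0.007 -0.011 -1.   ] F [ 1.2 -0.9  2.1] open 0.1 q [-0.12  0.35  1.57 -0.01  1.23  0.06]
```

View pics/s6c.png

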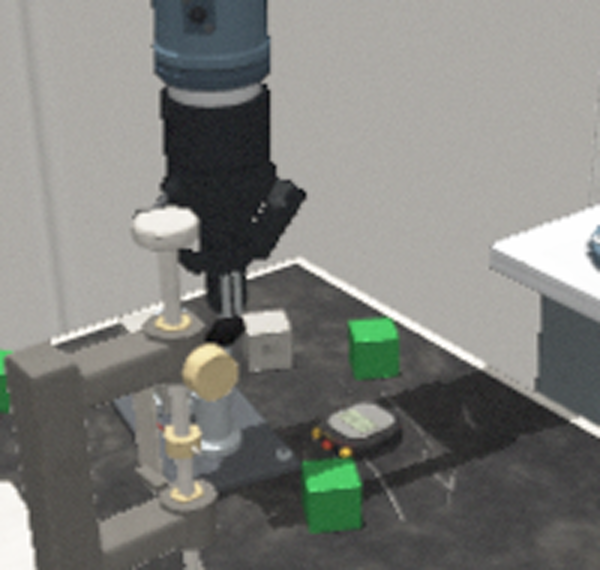

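Request:
step_arm --commands '[{"claw":0,"slide":[0,1,-4],"turn":[0,0,0]},{"claw":0,"slide":[0,2,-8],"turn":[0,0,0]},{"claw":0,"slide":[0,3,-12],"turn":[0,0,0]},{"claw":0,"slide":[1,4,-16],"turn":[0,0,0]},{"claw":0,"slide":[1,5,-20],"turn":[0,0,0]},{"claw":0,"slide":[1,6,-24],"turn":[0,0,0]},{"claw":0,"slide":[1,7,-28],"turn":[0,0,0]},{"claw":0,"slide":[1,8,-31],"turn":[0,0,0]},{"claw":0,"slide":[1,8,-34],"turn":[0,0,0]},{"claw":0,"slide":[1,8,-36],"turn":[0,0,0]}]'

```text
time: 12.22
position: [614.4, 53.5, 284.6]
ee_rot: [0.006, 0.996, -0.086, -0.005]
wrist_force: [1.8, 1.3, 3.4]
opening: -0.4
```

Run:
```python
from path import *
st()
```

```text
t 12.22 pos [614.4  53.5 284.6] yaw -9.8 z [-0.01 -0.01 -1.  ] F [1.8 1.3 3.4] open -0.4 q [-0.1   0.4   1.59 -0.01  1.16  0.07]
```

Tip now at about z 112; press the last millimetres slowly against the stop.

Request:
step_arm --commands '[{"claw":0,"slide":[0,0,-0.6],"turn":[0,0,0]},{"claw":0,"slide":[0,0,-1.2],"turn":[0,0,0]},{"claw":0,"slide":[0,0,-1.8],"turn":[0,0,0]},{"claw":0,"slide":[0,0,-2.4],"turn":[0,0,0]},{"claw":0,"slide":[0,0,-3],"turn":[0,0,0]},{"claw":0,"slide":[0,0,-3.4],"turn":[0,0,0]},{"claw":0,"slide":[0,0,-3.8],"turn":[0,0,0]},{"claw":0,"slide":[0,0,-4.2],"turn":[0,0,0]},{"claw":0,"slide":[0,0,-4.6],"turn":[0,0,0]},{"claw":0,"slide":[0,0,-5],"turn":[0,0,0]}]'

```text
time: 13.05
position: [615.1, 53.6, 283.3]
ee_rot: [0.006, 0.996, -0.085, -0.003]
wrist_force: [-7.9, 2.8, 25.6]
opening: 0.1
```

Run:
```python
from path import *
st()
c=snap('scene','scene7')
cv2.imwrite('pics/s7c.png',cv2.resize(c['color'][80:270,200:400],None,fx=3,fy=3,interpolation=cv2.INTER_CUBIC))
```

```text
t 13.05 pos [615.1  53.6 283.3] yaw -9.8 z [-0.007 -0.011 -1.   ] F [-7.9  2.8 25.6] open 0.1 q [-0.1   0.4   1.59 -0.01  1.16  0.07]
```

View pics/s7c.png

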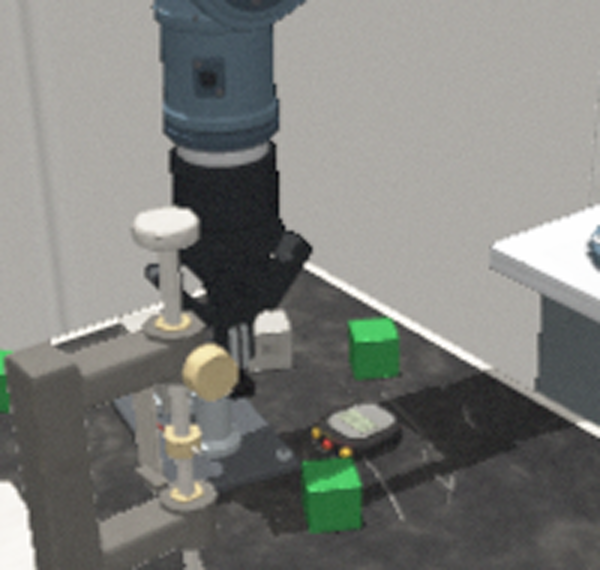

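Request:
step_arm --commands '[{"claw":0,"slide":[-0.5,0,1],"turn":[0,0,0]},{"claw":0,"slide":[-0.5,0,4],"turn":[0,0,0]},{"claw":0,"slide":[-0.5,0,10],"turn":[0,0,0]},{"claw":0,"slide":[-0.5,0,20],"turn":[0,0,0]},{"claw":0,"slide":[-5,5,40],"turn":[0,0,0]},{"claw":0,"slide":[-20,20,65],"turn":[0,0,0]},{"claw":0,"slide":[-40,40,90],"turn":[0,0,0]},{"claw":0,"slide":[-60,65,110],"turn":[0,0,0]},{"claw":0,"slide":[-80,90,120],"turn":[0,0,0]},{"claw":0,"slide":[-100,120,120],"turn":[0,0,0]}]'

```text
time: 13.93
position: [514.9, 173.9, 406.9]
ee_rot: [0.005, 0.996, -0.086, -0.001]
wrist_force: [1.7, 0.4, -0.2]
opening: 0.2
```

Request:
step_arm --commands '[{"claw":0,"slide":[-10,20,0],"turn":[0,0,0]},{"claw":0,"slide":[-20,40,0],"turn":[0,0,0]},{"claw":0,"slide":[-30,65,0],"turn":[0,0,0]},{"claw":0,"slide":[-40,90,0],"turn":[0,0,0]},{"claw":0,"slide":[-50,115,0],"turn":[0,0,0]},{"claw":0,"slide":[-60,140,0],"turn":[0,0,0]},{"claw":0,"slide":[-65,150,0],"turn":[0,0,0]},{"claw":0,"slide":[-70,160,0],"turn":[0,0,0]},{"claw":0,"slide":[-70,160,0],"turn":[0,0,0]},{"claw":0,"slide":[-70,160,0],"turn":[0,0,0]}]'

```text
time: 14.77
position: [445.0, 333.6, 406.8]
ee_rot: [0.006, 0.996, -0.086, -0.001]
wrist_force: [-0.5, -0.8, -0.4]
opening: -0.1
```

Run:
```python
from path import *
st()
c=snap('scene','scene8')
cv2.imwrite('pics/s8c.png',cv2.resize(c['color'][140:270,180:350],None,fx=4.5,fy=4.5,interpolation=cv2.INTER_CUBIC))
c=snap('top','top8');w=cloud(c)
cv2.imwrite('pics/t8c.png',cv2.resize(c['color'][145:265,295:445],None,fx=5,fy=5,interpolation=cv2.INTER_CUBIC))
# bar
r=w[...,:2]-[605,.5];a=np.array([-.176,-.984]);n=np.array([.984,-.176])
for lo,hi in((62,82),):
    m=(w[...,2]>lo)&(w[...,2]<hi)&(abs(r@n)<25)&(r@a>10)&(r@a<140)
    b=w[m];mm=b[:,:2].mean(0);_,_,vt=np.linalg.svd(b[:,:2]-mm);v=vt[0]*np.sign(vt[0]@a);print(len(b),'z',np.median(b[:,2]),'dir',v,'angle',np.degrees(np.arctan2(v[1],v[0]))%360,'line at pivot lat',(mm-[605,.5])@n)
m=(abs(r@n)<14)&(r@a<-30)&(r@a>-95)&(w[...,2]>85)
b=w[m];x=-(r[m]@a);print('lever',len(b),'slope deg',np.degrees(np.arctan(np.polyfit(x,b[:,2],1)[0])),x.min(),x.max(),b[:,2].min(),b[:,2].max())
for nme,bx in dict(spA=(410,190,436,213),spB=(382,218,410,246),cube=(375,178,400,203)).items():
    k=np.zeros(w.shape[:2],bool);k[bx[1]:bx[3],bx[0]:bx[2]]=1;b=w[k&(w[...,2]>34)&(w[...,2]<56)];print(nme,(b.min(0)+b.max(0))/2,len(b))
for n_,(u,v) in dict(watch=(334,226),tin=(223,243)).items(): print(n_,w[v,u])
w0=cloud(pickle.load(open('top0.pkl','rb')))
```

```text
t 14.77 pos [445.  333.6 406.8] yaw -9.9 z [-0.002 -0.011 -1.   ] F [-0.5 -0.8 -0.4] open -0.1 q [ 0.43  0.14  1.65 -0.01  1.36  0.61]
479 z 70.88527450438407 dir [-0.29600702 -0.95518576] angle 252.78206756902716 line at pivot lat -7.453095605231253
lever 188 slope deg 7.615901449919191 30.305055021746895 87.8556247406803 99.54030778059342 116.99359011315498
spA [ 566.60812379 -170.4904201    39.26300009] 243
spB [481.98541273 -99.40951823  39.6320857 ] 251
cube [591.85586542 -77.12154647  44.71716082] 65
watch [496.56970416  57.92045159  19.65257339]
tin [443.28374874 345.25359323  30.98777553]
```

View pics/t8c.png

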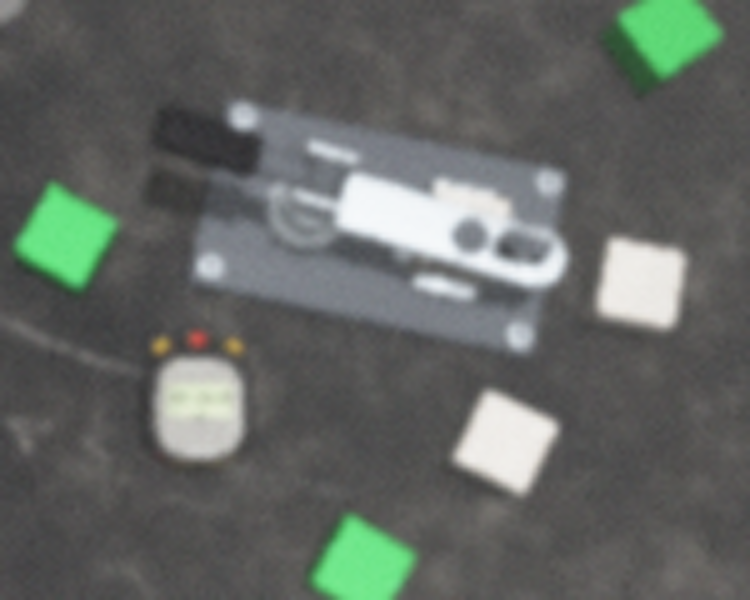

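View pics/s8c.png

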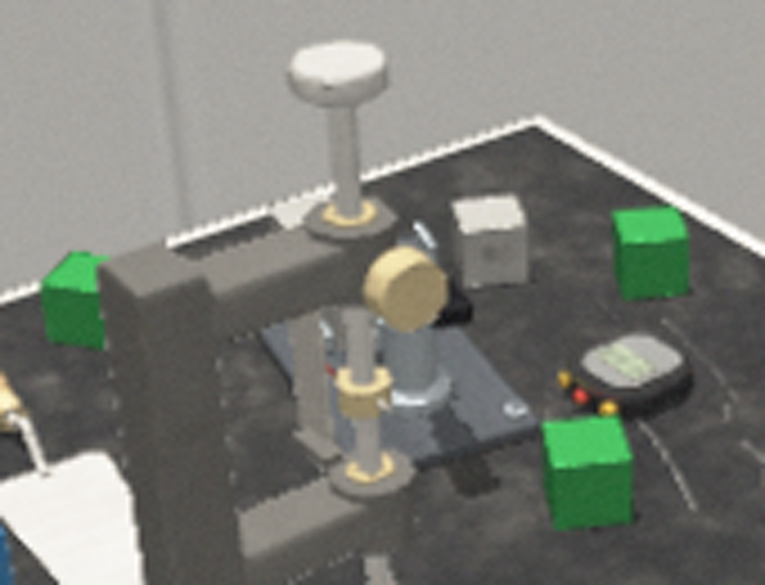

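Run:
```python
from path import *
P0=np.array([605,.5]);a=np.array([-.176,-.984]);n=np.array([.984,-.176])
for f,zr in(('top4',(75,82)),('top8',(67,75))):
    c=pickle.load(open(f+'.pkl','rb'));w=cloud(c);r=w[...,:2]-P0
    A=r@a;N=r@n
    for lo,hi in((20,50),(30,60),(40,70),(60,80),(80,95),(95,115),(112,122)):
        m=(w[...,2]>zr[0])&(w[...,2]<zr[1])&(abs(N)<35)&(A>lo)&(A<hi)
        if m.sum()>10:print(f,lo,hi,m.sum(),'lat mid',((np.percentile(N[m],1)+np.percentile(N[m],99))/2).round(1),np.median(N[m]).round(1),np.ptp(N[m]).round(1))
    for lo,hi in((10,25),(25,40),(35,45),(40,60),(60,75),(75,90)):
        m=(w[...,2]>98)&(w[...,2]<180)&(abs(N)<35)&(-A>lo)&(-A<hi)
        if m.sum()>10:print(f,'lever',lo,hi,m.sum(),'lat mid',((N[m].min()+N[m].max())/2).round(1),np.median(N[m]).round(1))
```

```text
top4 20 50 127 lat mid -0.5 -0.7 30.1
top4 30 60 122 lat mid -0.4 -0.4 29.2
top4 40 70 125 lat mid -0.5 -0.8 29.4
top4 60 80 81 lat mid -0.6 -1.1 29.4
top4 80 95 56 lat mid -1.0 -2.4 30.2
top4 95 115 38 lat mid -1.3 -8.4 29.4
top4 lever 10 25 51 lat mid -0.2 -1.8
top4 lever 25 40 60 lat mid 0.1 -1.5
top4 lever 35 45 43 lat mid -0.4 -1.4
top4 lever 40 60 58 lat mid 0.7 -0.9
top8 20 50 136 lat mid -3.3 -3.2 32.3
top8 30 60 136 lat mid -4.8 -4.8 32.0
top8 40 70 136 lat mid -5.3 -5.5 31.5
top8 60 80 85 lat mid -7.2 -8.7 29.7
top8 80 95 58 lat mid -8.4 -10.9 30.8
top8 95 115 44 lat mid -10.0 -18.8 29.9
top8 112 122 25 lat mid -10.9 -16.8 27.0
top8 lever 10 25 47 lat mid 1.5 0.7
top8 lever 25 40 43 lat mid 3.4 3.6
top8 lever 35 45 36 lat mid 4.2 3.5
top8 lever 40 60 74 lat mid 4.6 4.1
top8 lever 60 75 58 lat mid 6.3 5.8
top8 lever 75 90 47 lat mid 7.7 6.2
```

Request:
step_arm --commands '[{"claw":0,"slide":[4,-20,0],"turn":[0,0,0]},{"claw":0,"slide":[10,-45,0],"turn":[0,0,0]},{"claw":0,"slide":[15,-70,0],"turn":[0,0,0]},{"claw":0,"slide":[21,-97,0],"turn":[0,0,0]},{"claw":0,"slide":[27,-124,0],"turn":[0,0,0]},{"claw":0,"slide":[33,-151,0],"turn":[0,0,0]},{"claw":0,"slide":[39,-178,0],"turn":[0,0,0]},{"claw":0,"slide":[45,-205,0],"turn":[0,0,0]},{"claw":0,"slide":[50,-228,0],"turn":[0,0,0]},{"claw":0,"slide":[55,-252,0],"turn":[0,0,0]}]'

```text
time: 15.7
position: [500.6, 78.4, 407.0]
ee_rot: [0.006, 0.996, -0.088, -0.0]
wrist_force: [0.4, -1.0, 0.2]
opening: -0.0
```

Request:
step_arm --commands '[{"claw":0,"slide":[5,-25,0],"turn":[0,0,0]},{"claw":0,"slide":[11,-52,0],"turn":[0,0,0]},{"claw":0,"slide":[17,-80,0],"turn":[0,0,0]},{"claw":0,"slide":[23,-108,0],"turn":[0,0,0]},{"claw":0,"slide":[29,-135,-5],"turn":[0,0,0]},{"claw":0,"slide":[34,-158,-15],"turn":[0,0,0]},{"claw":0,"slide":[37,-172,-30],"turn":[0,0,0]},{"claw":0,"slide":[38,-176,-50],"turn":[0,0,0]},{"claw":0,"slide":[38,-176,-75],"turn":[0,0,0]},{"claw":0,"slide":[38,-176,-95],"turn":[0,0,0]}]'

```text
time: 16.53
position: [538.0, -99.5, 310.6]
ee_rot: [0.006, 0.996, -0.089, -0.001]
wrist_force: [-0.8, 0.4, -0.2]
opening: 0.3
```

Run:
```python
from path import *
st()
```

```text
t 16.53 pos [538.  -99.5 310.6] yaw -10.2 z [-0.003 -0.011 -1.   ] F [-0.8  0.4 -0.2] open 0.3 q [-0.4   0.22  1.76 -0.01  1.16 -0.21]
```

Request:
step_arm --commands '[{"claw":0,"slide":[0,1,-12],"turn":[0,0,0]},{"claw":0,"slide":[0,2,-24],"turn":[0,0,0]},{"claw":0,"slide":[0,3,-36],"turn":[0,0,0]},{"claw":0,"slide":[0,3,-46],"turn":[0,0,0]},{"claw":0,"slide":[0,3,-54],"turn":[0,0,0]},{"claw":0,"slide":[3,3,-55],"turn":[0,0,0]},{"claw":0,"slide":[8,3,-55],"turn":[0,0,0]},{"claw":0,"slide":[13,3,-55],"turn":[0,0,0]},{"claw":0,"slide":[17,2,-55],"turn":[0,0,0]},{"claw":0,"slide":[19,2,-55],"turn":[0,0,0]}]'

```text
time: 17.37
position: [558.2, -97.8, 256.6]
ee_rot: [0.006, 0.996, -0.089, 0.0]
wrist_force: [-3.0, -0.8, 0.2]
opening: 0.2
```

Request:
step_arm --commands '[{"claw":0,"slide":[0.6,0,0],"turn":[0,0,0]},{"claw":0,"slide":[1.2,0,0],"turn":[0,0,0]},{"claw":0,"slide":[1.8,0,0],"turn":[0,0,0]},{"claw":0,"slide":[2.4,0,0],"turn":[0,0,0]},{"claw":0,"slide":[3,0,0],"turn":[0,0,0]},{"claw":0,"slide":[3.6,0,0],"turn":[0,0,0]},{"claw":0,"slide":[4.2,-0.5,0],"turn":[0,0,0]},{"claw":0,"slide":[4.8,-0.5,0],"turn":[0,0,0]},{"claw":0,"slide":[5.4,-0.5,0],"turn":[0,0,0]},{"claw":0,"slide":[6,-0.5,0],"turn":[0,0,0]}]'

```text
time: 18.2
position: [563.8, -98.5, 256.4]
ee_rot: [0.006, 0.996, -0.089, -0.0]
wrist_force: [-4.8, -1.3, 0.1]
opening: 0.0
```

Run:
```python
from path import *
st()
c=snap('top','top9');w=cloud(c)
cv2.imwrite('pics/t9c.png',cv2.resize(c['color'][145:265,295:445],None,fx=5,fy=5,interpolation=cv2.INTER_CUBIC))
c=snap('scene','scene9')
```

```text
t 18.2 pos [563.8 -98.5 256.4] yaw -10.2 z [-0.002 -0.012 -1.   ] F [-4.8 -1.3  0.1] open 0.0 q [-0.38  0.35  1.72 -0.01  1.06 -0.19]
```

View pics/t9c.png

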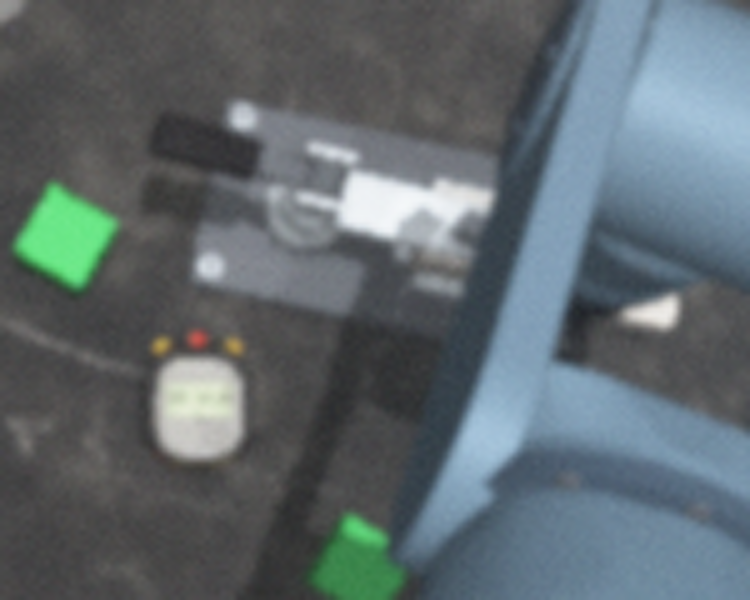

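The strap is swinging back over at about 5 N, with the lever (crop 205,145) still down. I'll push on to the stop.

Request:
step_arm --commands '[{"claw":0,"slide":[0.6,0,0],"turn":[0,0,0]},{"claw":0,"slide":[1.2,0,0],"turn":[0,0,0]},{"claw":0,"slide":[1.8,0,0],"turn":[0,0,0]},{"claw":0,"slide":[2.4,0,0],"turn":[0,0,0]},{"claw":0,"slide":[3,0,0],"turn":[0,0,0]},{"claw":0,"slide":[3.6,0,0],"turn":[0,0,0]},{"claw":0,"slide":[4.2,-0.5,0],"turn":[0,0,0]},{"claw":0,"slide":[4.8,-0.5,0],"turn":[0,0,0]},{"claw":0,"slide":[5.4,-0.5,0],"turn":[0,0,0]},{"claw":0,"slide":[6,-0.5,0],"turn":[0,0,0]}]'

```text
time: 19.13
position: [568.9, -99.1, 256.2]
ee_rot: [0.006, 0.996, -0.089, -0.002]
wrist_force: [-11.9, -2.6, 7.3]
opening: 0.1
```

Run:
```python
from path import *
st()
```

```text
t 19.13 pos [568.9 -99.1 256.2] yaw -10.2 z [-0.006 -0.012 -1.   ] F [-11.9  -2.6   7.3] open 0.1 q [-0.37  0.36  1.71 -0.02  1.07 -0.19]
```

Request:
step_arm --commands '[{"claw":0,"slide":[1,0,0],"turn":[0,0,0]},{"claw":0,"slide":[1.5,0,0],"turn":[0,0,0]},{"claw":0,"slide":[1.5,0,0],"turn":[0,0,0]},{"claw":0,"slide":[-4,0,0],"turn":[0,0,0]},{"claw":0,"slide":[-12,2,0],"turn":[0,0,0]},{"claw":0,"slide":[-22,4,0],"turn":[0,0,0]},{"claw":0,"slide":[-26,5,20],"turn":[0,0,0]},{"claw":0,"slide":[-26,5,50],"turn":[0,0,0]},{"claw":0,"slide":[-26,5,85],"turn":[0,0,0]},{"claw":0,"slide":[-26,5,120],"turn":[0,0,0]}]'

```text
time: 19.97
position: [542.3, -93.6, 377.1]
ee_rot: [0.006, 0.996, -0.089, -0.002]
wrist_force: [1.0, -0.6, 0.2]
opening: 0.3
```

Request:
step_arm --commands '[{"claw":0,"slide":[-5,20,10],"turn":[0,0,0]},{"claw":0,"slide":[-10,45,20],"turn":[0,0,0]},{"claw":0,"slide":[-15,75,25],"turn":[0,0,0]},{"claw":0,"slide":[-20,105,25],"turn":[0,0,0]},{"claw":0,"slide":[-26,135,25],"turn":[0,0,0]},{"claw":0,"slide":[-32,165,25],"turn":[0,0,0]},{"claw":0,"slide":[-38,195,25],"turn":[0,0,0]},{"claw":0,"slide":[-44,225,25],"turn":[0,0,0]},{"claw":0,"slide":[-50,255,25],"turn":[0,0,0]},{"claw":0,"slide":[-56,285,25],"turn":[0,0,0]}]'

```text
time: 20.8
position: [485.6, 193.0, 402.5]
ee_rot: [0.005, 0.996, -0.089, -0.001]
wrist_force: [1.0, -0.6, -0.1]
opening: 0.0
```

Request:
step_arm --commands '[{"claw":0,"slide":[-5,20,0],"turn":[0,0,0]},{"claw":0,"slide":[-10,40,0],"turn":[0,0,0]},{"claw":0,"slide":[-15,65,0],"turn":[0,0,0]},{"claw":0,"slide":[-20,90,0],"turn":[0,0,0]},{"claw":0,"slide":[-25,110,0],"turn":[0,0,0]},{"claw":0,"slide":[-30,130,0],"turn":[0,0,0]},{"claw":0,"slide":[-32,140,0],"turn":[0,0,0]},{"claw":0,"slide":[-34,145,0],"turn":[0,0,0]},{"claw":0,"slide":[-34,145,0],"turn":[0,0,0]},{"claw":0,"slide":[-34,145,0],"turn":[0,0,0]}]'

```text
time: 21.63
position: [451.6, 337.6, 402.5]
ee_rot: [0.006, 0.996, -0.089, -0.001]
wrist_force: [-1.4, 0.4, 0.7]
opening: -0.2
```

```bash
cat > chk.py <<'E'
from path import *
import sys
tag=sys.argv[1]
st()
snap('scene','scene'+tag);c=snap('top','top'+tag)
cv2.imwrite(f'pics/t{tag}c.png',cv2.resize(c['color'][145:265,295:445],None,fx=5,fy=5,interpolation=cv2.INTER_CUBIC))
P0=np.array([605,.5]);a=np.array([-.176,-.984]);n=np.array([.984,-.176])
w=cloud(c);r=w[...,:2]-P0;A=r@a;N=r@n
for lo,hi in((20,50),(40,70),(60,80),(80,95),(95,115),(112,122)):
    m=(w[...,2]>66)&(w[...,2]<76)&(abs(N)<35)&(A>lo)&(A<hi)
    if m.sum()>10:print(lo,hi,m.sum(),'lat mid',((np.percentile(N[m],1)+np.percentile(N[m],99))/2).round(1),'z',np.median(w[m][:,2]).round(1))
for lo,hi in((25,40),(40,60),(60,75),(75,90)):
    m=(w[...,2]>98)&(w[...,2]<180)&(abs(N)<35)&(-A>lo)&(-A<hi)
    if m.sum()>10:print('lever',lo,hi,m.sum(),'lat mid',((N[m].min()+N[m].max())/2).round(1),'z',np.median(w[m][:,2]).round(1))
m=(abs(N)<14)&(A<-32)&(A>-85)&(w[...,2]>95);print('slope',np.degrees(np.arctan(np.polyfit(-A[m],w[m][:,2],1)[0])))
for nme,bx in dict(spA=(410,190,436,213),spB=(382,218,410,246),cube=(375,178,400,203)).items():
    k=np.zeros(w.shape[:2],bool);k[bx[1]:bx[3],bx[0]:bx[2]]=1;b=w[k&(w[...,2]>34)&(w[...,2]<56)];print(nme,(b.min(0)+b.max(0))/2,len(b),np.median(b[:,2]))
E
python3 chk.py 10
```

```text
t 21.63 pos [451.6 337.6 402.5] yaw -10.2 z [-0.003 -0.011 -1.   ] F [-1.4  0.4  0.7] open -0.2 q [ 0.43  0.16  1.63 -0.01  1.35  0.61]
20 50 137 lat mid -0.4 z 70.9
40 70 140 lat mid -0.5 z 70.4
60 80 94 lat mid -1.1 z 71.3
80 95 63 lat mid -0.8 z 71.3
95 115 44 lat mid -1.6 z 70.1
112 122 25 lat mid -1.2 z 70.7
lever 25 40 41 lat mid 0.2 z 105.6
lever 40 60 74 lat mid 0.6 z 108.6
lever 60 75 57 lat mid 0.6 z 111.7
lever 75 90 46 lat mid 0.3 z 112.9
slope 8.467416197311838
spA [ 566.44247556 -170.47166379   39.41289615] 245 39.5823589436883
spB [ 482.07582779 -100.04005016   39.40916109] 250 39.80734907409331
cube [590.45141645 -74.39078559  44.25475341] 66 48.549869346732315
```

View pics/t10c.png

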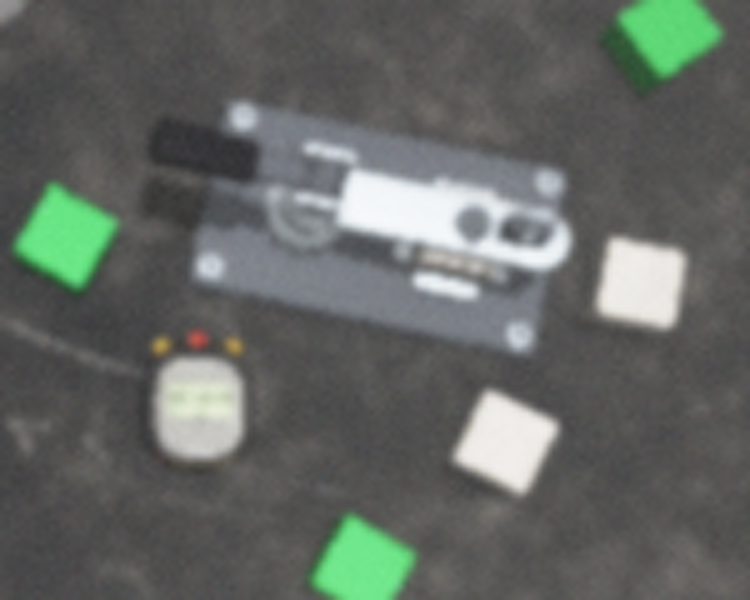

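```bash
python3 -c "
from h import *
print(manip.sign_off())"
```

```text
the job is handed in; nothing more can be done
None
```

The cube is clamped and I handed the job in at about 21.7 s. One thing was not quite in the order asked: I had to push the strap a second time after the lever was already down.

1. **Swing:** with the outside of the closed finger I pushed the tab from behind until the strap met its stop, where the reaction rose to about 15 N.
2. **Lever:** I pressed the cam lever down with the fingertips until it met its stop, at about 26 N.
3. **Correction:** side force from that press turned the strap back about 5°. I pushed the tab to the stop again with the clamp on, at about 5 N and 12 N at the stop, then drew clear. During this the pad was dragged a few millimetres across the cube's top.

Last checks, from the top camera with the gripper clear and the wrist force near zero:

| Item | Result |
|---|---|
| Strap | lies within about 1 mm of where it lay at the first stop |
| Bar top | 71 mm above the worktop, 7 mm lower, so it is clamped |
| Lever | slopes about 8°, which is fully down |
| Cube | in its nest; its visible strip reads about 48.5 mm high, against 50 mm given (mostly hidden by the strap) |
| Spare cubes | within 1 mm of where they were |
| Stopwatch | looks unmoved in the last picture |
| Tin | not re-measured after the second push; unmoved after the lever press, and the gripper stayed about 200 mm above it |

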